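# Bring the pepper mill round on the spice turntable

## Task

The tall wooden pepper mill stands at the back of the spice turntable, under the shelf riser. Turn the turntable gently by its rim, without pushing it about on the counter or touching the jars on it, until the mill stands at the middle of the front, straight out from the riser, and take your hand off; then lift the mill out by its head and stand it upright on the serving tray.

Things in the scene. Friction and masses are not known exactly. Their poses are not given: they have to be found in the camera images.
- riser: Fixed wooden shelf riser: board 380 mm wide (y), 200 mm deep (x = 0 to 200), 18 mm thick, underside 225 mm up, groceries on it, on steel wire frames at y = -175 and 175 mm, x = 20 to 180. Origin: on the counter under the middle of the board's front edge; x points to the back, under the board, y to the left seen from the robot, z up. The front is its -x side.
- turntable: Loose wooden spice turntable on rubber feet, half under the riser: disc 310 mm across, underside 16 mm and flat top 36 mm above the counter, smooth rim, no handle. The disc turns endlessly either way about the vertical axis through this origin (on the counter; at riser x = -10 mm, y = 0). This entry's yaw is the foot's and does not follow the disc: the things on the disc show its turn.
- disc_top (a point): Centre of the disc's flat top, 36 mm up. Stiff bearing: some 2 to 3 N along the rim turns it; let go, it stops at once. It follows a fingertip by friction alone, pressed with some 8 to 18 N on the bare outer border of the top (115 to 155 mm from here) or on the edge. Less slips; harder slides the whole turntable or, above 35 N, strains it. Lean the hand outward to clear the jars.
- pepper_mill: Tall turned wooden pepper mill, 150 mm tall, body 58 mm across, 140 to 260 g, standing on the disc 80 mm from its axis, at first at the back under the riser. Round head 48 mm across from 109 to 139 mm above its foot, a 12 mm knob on top up to 150 mm: grip it by the head, above the jars beside it. Origin: centre of its underside, z up.
- tray: Fixed wooden serving tray, 130 (x) by 270 (y) mm, floor top 8 mm up, rim 24 mm high, 8 mm wide, bow handles 44 mm high at its short ends. Fixed on it: jam jar 85 mm tall at (16, 85) mm, glass 58 mm tall at (-22, 25). Free floor: x -55 to 55, y -125 to -5 mm. Origin: centre of its underside. Behind its left: solid wall pier, world x 420 to 840, y -60 to 420 mm.
- jar_a: Loose spice jar with a red cap, 45 mm across, 106 mm tall, standing on the disc 80 mm from the axis, one of four that share the disc with the mill at steps of 72 degrees. Origin: centre of its underside, z up.
- jar_c: Loose spice jar with a black cap, 44 mm across, 96 mm tall, standing on the disc 80 mm from the axis, one of four that share the disc with the mill at steps of 72 degrees. Origin: centre of its underside, z up.
- glass_mill: Loose small glass shaker with a grey domed top, 44 mm across, 90 mm tall, standing on the disc 80 mm from the axis, one of four that share the disc with the mill at steps of 72 degrees. Origin: centre of its underside, z up.
- small_tin: Loose small tin can, 57 mm across, 72 mm tall, standing on the disc 80 mm from the axis, one of four that share the disc with the mill at steps of 72 degrees. Origin: centre of its underside, z up.
There are look-alikes about, which are no part of the job. What is shaped like the glass_mill but blue or green is not meant.

How it is judged:
On the way:
1. the mill, still standing on the disc, has been turned to the middle of the front (within 18 mm of the riser's centre line), the disc is at rest and the robot is off the turntable (y of pepper_mill in the frame of riser between -0.018 and 0.018 m and x of pepper_mill in the frame of riser below -0.07 m and height (world z) of pepper_mill below 0.042 m and angle between pepper_mill's own z axis and vertical below 0.1 rad and linear speed of pepper_mill below 0.01 m/s and contact force between each of the arm, the fingers and turntable below 0.2 N and contact force between the fingers and pepper_mill below 0.2 N), for 0.2 s.
At the end, for the whole second after the job is handed in: The mill stands upright (within 6 degrees), released and at rest on the tray's floor inside the rim; the four other things still stand upright on the disc, and the turntable's foot is within 25 mm of where it stood (x of pepper_mill in the frame of tray between -0.055 and 0.055 m and y of pepper_mill in the frame of tray between -0.125 and 0.125 m and height (world z) of pepper_mill between 0.002 and 0.014 m and angle between pepper_mill's own z axis and vertical below 0.1 rad and linear speed of pepper_mill below 0.02 m/s and horizontal distance between each of jar_a, jar_c, glass_mill, small_tin and turntable below 0.13 m and height (world z) of each of jar_a, jar_c, glass_mill, small_tin above 0.028 m and angle between each of jar_a, jar_c, glass_mill, small_tin's own z axis and vertical below 0.2 rad and distance of turntable from where it was at the start of the episode below 0.025 m); the robot touches nothing.
It fails at once if the turntable is pressed or struck with more than 35 N (contact force between any of the arm, the fingers and turntable above 35 N).
It fails at once if the turntable's foot is pushed more than 25 mm over the counter (distance of turntable from where it was at the start of the episode above 0.025 m).
It fails at once if another jar on the disc is pushed by the robot (more than 3 N) or toppled (contact force between any of the fingers, the arm and jar_a above 3 N or angle between any of jar_a, jar_c, glass_mill, small_tin's own z axis and vertical above 0.4 rad or contact force between any of the fingers, the arm and jar_c above 3 N or contact force between any of the fingers, the arm and glass_mill above 3 N or contact force between any of the fingers, the arm and small_tin above 3 N).
It fails at once if the mill is pushed (more than 3 N) by the robot before it has been turned out from under the riser to the front, or is toppled ((contact force between any of the fingers, the arm and pepper_mill above 3 N and x of pepper_mill in the frame of riser above -0.06 m) or angle between pepper_mill's own z axis and vertical above 0.6 rad).
It also fails if it takes over 72 s, if anything falls off the work surface, if the arm or the gripper's body presses on something with over 40 N, if the wrist force passes 120 N, or if a joint passes its speed limit or range.

## Robot

A 6-joint arm with a two-finger parallel gripper is mounted at the origin on a cart in front of the work surface, level with it; the furniture and walls round the work are solid. World frame = base frame: x ahead of the robot, y to its left, z up, the work surface at z = 0. Lengths are in m, angles in rad, forces in N, time in s.
With the tool pointing down it reaches from about 0.35 to 0.85 m from the base axis. Payload 8.1 kg.
Tool frame: the origin (TCP) lies at the very end of the fingers, on their centre line; the grasp point (between the pads) lies 19 mm behind it; z points along the fingers, y is the line along which they close (so a half turn about z gives the same grasp; the last joint's range is limited). The gripper opens to 93 mm and grips with 3 to 60 N. Pads are 15 mm wide; open, the fingers measure 128 mm over their backs; the gripper's body (75 mm by 188 mm) begins 65 mm behind the grasp point.
Start: joints at [1.261, 0.13, 1.488, -0, 1.523, -0.085], TCP at [0.134, 0.585, 0.219] pointing down, gripper open.
Joint ranges: [-2.96, 2.96], [-0.89, 2.26], [0.02, 2.5], [-1.34, 4.48], [0, 2.73], [-2.66, 2.66]. Speed limits (rad/s): [2.39, 2.39, 2.79, 3.14, 3.14, 3.14].

## Interface

Orientations are given as a rotation vector (axis times angle).
In Python, from plant import monitor, eyes, ticket gives the robot as it stands.
- The arm moves only by the tool arm_command, never from a script. Its argument "deltas" is a list that holds one entry, the list of rows, each a list of 6 numbers: the shift along the world's x, y, z in cm, then the turn, a rotation vector about the world's x, y, z in degrees. In form: [[[tx, ty, tz, rx, ry, rz], ...]]. A call has 1 to 12 rows; each row shifts and turns the commanded pose from where the row before left it; what a row does not reach is not made up. A row lasts 1/12 s, in which the tool goes at most 41.7 mm and 7.16 degrees, less where a joint would pass 70% of its speed; a pose out of reach is approached as far as the arm can. A call is refused whole if a number of a shift passes 4.17 or a number of a turn 7.16, either way. A call with a gripper value outside its range is refused whole. "gripper" is the opening, from -1 (shut) to 1 (fully open), set as the call begins (left out, the last holds). The fingers move at their own pace and stop on an object; "squeeze" is the grip in N (left out, the last holds). Time passes only in rows, so rows that do not move let the fingers close. It gives the time, the measured TCP pose, the force, the opening and the grip force at its end, in the units of the state.
- monitor.read_state(): the state, without advancing time (a new reading comes with each control period).
- eyes.read_camera(name): name is "side" or "top"; returns the picture (480x640x3 uint8, blue, green, red); there is no depth.
- eyes.camera_model(name): a dict with "fx", "fy", "cx", "cy" (pixels), "rvec" (rotation vector, rad) and "tvec" (3), from world to camera coordinates, as OpenCV has them. Camera axes: x right, y down, z forward; pixel columns grow to the right and rows downward; lengths in m; the calibration is good to about 2 mm. A picture is of the moment at which its call begins. camera_model takes no time and is no camera call.
- ticket.close_job(): hands the job in; it is judged then, once.
The state is a dict: "t": time; "q": joint angles; "dq": joint speeds; "joint_torque": joint torques, N m; "tool_pos": TCP position; "orientation": TCP orientation; "force": force on the tool from outside, world axes, zero at the start; "wrist_torque": the same for the moment, N m; "opening": finger opening in m; "gripper_force": force on a finger pad.
Only numpy, scipy, OpenCV 4.12 (cv2) and the standard library are available. Lean on these libraries where they do the work, as an engineer would, in place of code of your own. Each camera call takes 0.05 s, during which the arm holds its last target. There are 200 camera calls.

## Working session

There is one attempt and no reset: what is moved stays moved. The work goes in short steps, Python scripts to look and compute and a tool call to move; the robot and the scene stay as the last step left them, time stands still between calls to the robot, and variables do not carry over. Pictures are saved under pics/ and viewed, at most 10 in all, crops included, and the job is handed in when it is done.

Besides the shell and the picture viewer there is one more tool, called as a command line: name --argument value ..., lists and objects as JSON in quotes. arm_command: Moves the arm, as the interface text tells. Its arguments: {"type":"object","properties":{"deltas":{"type":"array"},"gripper":{"type":"number"},"squeeze":{"type":"number"}},"required":["deltas"]}

```bash
ls; mkdir -p pics; cat > h.py <<'E'
import numpy as np, cv2
from plant import monitor, eyes, ticket
def cam(n):
    m=eyes.camera_model(n); K=np.array([[m['fx'],0,m['cx']],[0,m['fy'],m['cy']],[0,0,1.]])
    return K,np.array(m['rvec'],float),np.array(m['tvec'],float)
def ray(n,uv):
    K,r,t=cam(n); R=cv2.Rodrigues(r)[0]; d=R.T@np.linalg.inv(K)@np.array([*uv,1.]); return -R.T@t,d
def onz(n,uv,z):
    o,d=ray(n,uv); return o+d*(z-o[2])/d[2]
def proj(n,p):
    K,r,t=cam(n); return cv2.projectPoints(np.atleast_2d(np.array(p,float)),r,t,K,None)[0][:,0]
E
python3 - <<'E'
from h import *
for n in('side','top'):
    cv2.imwrite(f'pics/{n}0.png',eyes.read_camera(n)); print(n,ray(n,(320,240)))
print(monitor.read_state())
E
```

```text
pics
side (array([-0.08096842, -0.66785659,  0.84494946]), array([ 0.57318876,  0.30328789, -0.76123632]))
top (array([ 0.35877766, -0.35917809,  0.89211508]), array([ 0.21194662,  0.00513161, -0.97731789]))
{'t': 0.1, 'q': array([ 1.26062810e+00,  1.31088490e-01,  1.48915697e+00,  3.35048394e-06,
        1.52300062e+00, -8.54013266e-02]), 'dq': array([-8.51474487e-05, -1.36389428e-03, -3.01505724e-03,  1.11851965e-04,
       -2.08939411e-04, -3.15818716e-04]), 'joint_torque': array([ 9.83754508e-04, -5.61343610e+01, -4.93096232e+01,  7.70481303e-02,
        2.90041143e-02, -5.35496639e-06]), 'tool_pos': array([0.13354944, 0.58442665, 0.21769801]), 'orientation': array([-3.52283625e-01, -3.12144715e+00,  2.54526442e-03]), 'force': array([ 0.0540706 , -0.15310849, -0.46834365]), 'wrist_torque': array([-0.0075008 ,  0.00288722, -0.00759017]), 'gripper_force': 0.0, 'opening': 0.09309536125754883}
```

View pics/side0.png

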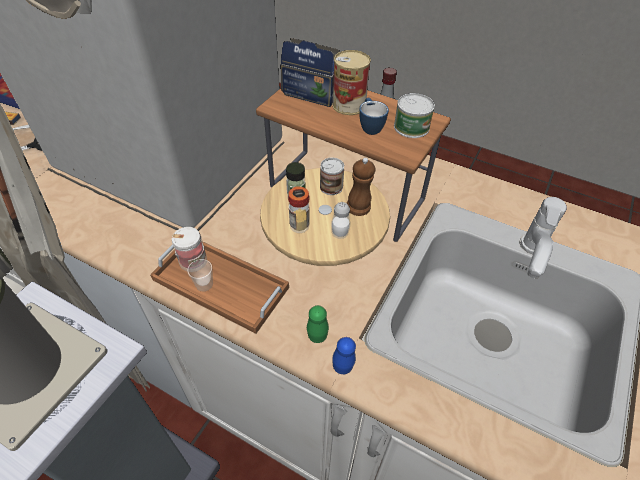

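View pics/top0.png

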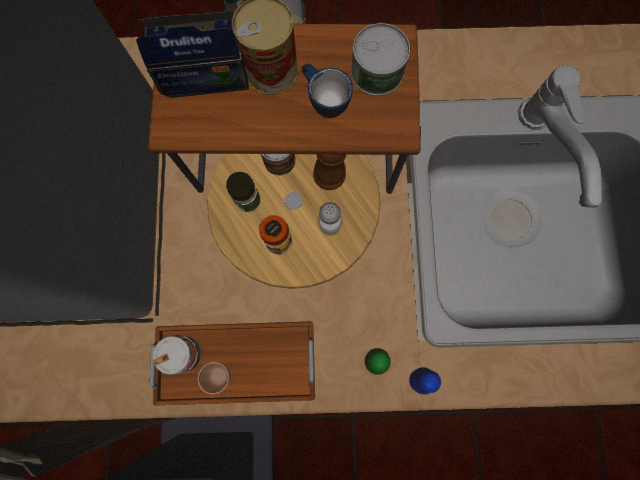

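The side view shows the turntable at about (325,215), the brown mill at its back right (361,187), the red-cap jar (299,208), black-cap jar (296,178), tin (332,176) and grey-domed shaker (341,220). The blue and green look-alikes are on the counter at (344,355) and (318,324), and the tray is at (220,280). The only brown turned mill is the one on the disc at side (361,187), top (330,170).

```bash
python3 - <<'E'
from h import *
p=lambda s,v:print(s,np.round(v,4))
for uv in [(150,150),(418,153)]: p('riser board low edge .225',onz('top',uv,.225)); p(' .243',onz('top',uv,.243))
for uv in [(157,327),(313,322),(313,399),(154,403)]: p('tray rim .024',onz('top',uv,.024))
p('cap',onz('top',(293,201),.036)); p('cap side',onz('side',(325,210),.036))
im=cv2.imread('pics/top0.png'); hsv=cv2.cvtColor(im,cv2.COLOR_BGR2HSV)
print(hsv[270,300],hsv[260,230],hsv[310,300],hsv[180,330])
# disc edge: front arc by ray to z=.036
m=cv2.inRange(hsv,(18,95,90),(30,255,255)); m=cv2.morphologyEx(m,cv2.MORPH_OPEN,np.ones((5,5)))
n,l,st,_=cv2.connectedComponentsWithStats(m); k=1+np.argmax(st[1:,4]); print(st[k])
c=max(cv2.findContours((l==k).astype('uint8'),0,1)[0],key=len)[:,0]
P=np.array([onz('top',q,.036)[:2] for q in c if q[1]>215])
A=np.c_[2*P,np.ones(len(P))]; s=np.linalg.lstsq(A,(P**2).sum(1),rcond=None)[0]; p('circle',[*s[:2],np.sqrt(s[2]+s[0]**2+s[1]**2)])
cv2.imwrite('pics/crop1.png',cv2.resize(np.hstack([im[130:300,195:430],cv2.imread('pics/side0.png')[130:300,240:440]]),None,fx=1.8,fy=1.8))
E
```

```text
riser board low edge .225 [ 0.6408 -0.1181  0.225 ]
 .243 [ 0.6332 -0.1246  0.243 ]
riser board low edge .225 [ 0.6253 -0.4975  0.225 ]
 .243 [ 0.6182 -0.4938  0.243 ]
tray rim .024 [ 0.4027 -0.0717  0.024 ]
tray rim .024 [ 0.4036 -0.3389  0.024 ]
tray rim .024 [ 0.2771 -0.3359  0.024 ]
tray rim .024 [ 0.2781 -0.0719  0.024 ]
cap [ 0.6167 -0.3085  0.036 ]
cap side [ 0.6159 -0.3108  0.036 ]
[ 18 136 154] [ 17 135 136] [ 15 114 145] [ 13 183  53]
[ 235    0   58   50 1944]Traceback (most recent call last):
  File "<stdin>", line 13, in <module>
    return umr_sum(a, axis, dtype, out, keepdims, initial, where)
numpy.exceptions.AxisError: axis 1 is out of bounds for array of dimension 1
```

```bash
python3 - <<'E'
from h import *
from scipy.optimize import least_squares
p=lambda s,v:print(s,np.round(v,4))
for n,c0,f in(('top',(293,201),lambda q:q[1]>200),('side',(325,215),lambda q:q[1]>225)):
    im=cv2.imread(f'pics/{n}0.png'); lab=cv2.GaussianBlur(im,(5,5),0).astype(float)
    # strongest gradient along rays from the predicted disc outward, in world polar coords
    ctr=np.array([.618,-.309]); P=[]
    for a in np.radians(np.arange(0,360,4)):
        rr=np.arange(.140,.172,.0005); w=np.c_[ctr[0]+rr*np.cos(a),ctr[1]+rr*np.sin(a),rr*0+.036]
        uv=proj(n,w).astype('float32')
        if not f(uv.mean(0)): continue
        v=cv2.remap(im,uv[:,:1],uv[:,1:],1)[:,0].astype(float)
        g=np.abs(v[6:]-v[:-6]).sum(1); i=np.argmax(g)+3; P.append(w[i,:2])
    P=np.array(P)
    r=least_squares(lambda s:np.hypot(*(P-s[:2]).T)-s[2],[*ctr,.155],loss='soft_l1',f_scale=.002)
    p(n,r.x); p(' resid',np.median(abs(r.fun)))
a=cv2.imread('pics/top0.png')[130:300,195:430];b=cv2.imread('pics/side0.png')[130:300,240:440]
cv2.imwrite('pics/crop1.png',cv2.resize(np.hstack([a,b]),None,fx=1.8,fy=1.8))
E
```

```text
top [ 0.6171 -0.309   0.1542]
 resid 0.0014
side [ 0.6014 -0.3174  0.1496]
 resid 0.0006
```

View pics/crop1.png

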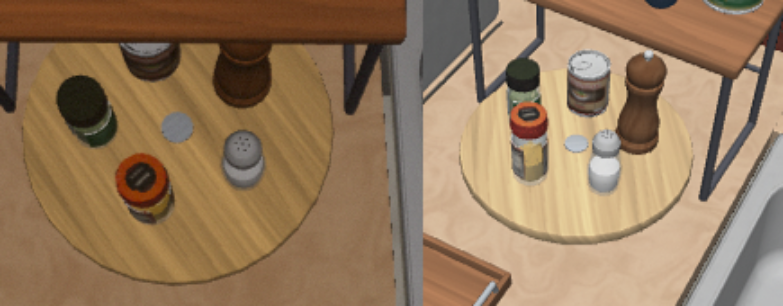

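The crop confirms the brown mill at the back right of the disc, with the shaker in front of it to the right, the red-cap jar at front left, the black-cap jar at left and the tin at the back. No look-alike stands on the disc.

```bash
python3 - <<'E'
from h import *
from scipy.spatial.transform import Rotation as R
C=np.array([.617,-.309])
for s,n,uv,z in [('mill','side',(359.4,209),.036),('millknob','side',(364,160),.186),('shaker','side',(340,231.5),.036),('shakertop','side',(342,206),.126),('redcap','side',(299,190),.142),('redcap','top',(274,231),.142),('blackcap','top',(241,184),.132),('shtop','top',(329.5,211),.126)]:
    v=onz(n,uv,z)[:2]; d=v-C; print(s,v.round(3),'r',np.hypot(*d).round(3),'ang',np.degrees(np.arctan2(d[1],d[0])).round(1))
for uv in [(145,24),(150,148),(416,26),(418,153)]: print(onz('top',uv,.243).round(4))
# riser front edge (top arris) line fit, both corners, board gradient
im=cv2.cvtColor(cv2.imread('pics/top0.png'),cv2.COLOR_BGR2GRAY).astype(float)
for u in (200,240,300,350,400): 
    col=im[138:166,u]; g=np.diff(col); print(u,(138+np.argsort(-abs(g))[:3]).tolist())
s=monitor.read_state(); Rm=R.from_rotvec(s['orientation']); print(Rm.as_matrix().round(3))
def target(phi,lean,r,z):
    e=np.array([np.cos(phi),np.sin(phi),0]); tz=np.array([0,0,-1])*np.cos(lean)-e*np.sin(lean)
    ty=np.array([-np.sin(phi),np.cos(phi),0]); 
    if ty@Rm.as_matrix()[:,1]<0: ty=-ty
    M=np.c_[np.cross(ty,tz),ty,tz]; return np.r_[C+r*e[:2],z],R.from_matrix(M)
for ph in (225,):
    p,T=target(np.radians(ph),np.radians(24),.13,.08); D=T*Rm.inv(); print(ph,p,(p-s['tool_pos'])*100,np.degrees(D.as_rotvec()))
E
```

```text
mill [ 0.659 -0.38 ] r 0.083 ang -59.4
millknob [ 0.659 -0.379] r 0.081 ang -59.2
shaker [ 0.573 -0.373] r 0.078 ang -124.6
shakertop [ 0.567 -0.376] r 0.084 ang -126.8
redcap [ 0.549 -0.281] r 0.073 ang 157.4
redcap [ 0.538 -0.285] r 0.083 ang 163.1
blackcap [ 0.618 -0.232] r 0.077 ang 89.0
shtop [ 0.571 -0.371] r 0.077 ang -126.1
[ 0.8295 -0.1087  0.243 ]
[ 0.6362 -0.1245  0.243 ]
[ 0.8145 -0.5039  0.243 ]
[ 0.6182 -0.4938  0.243 ]
200 [149, 150, 151]
240 [153, 152, 150]
300 [153, 154, 150]
350 [154, 153, 151]
400 [153, 150, 152]
[[-0.975  0.223 -0.001]
 [ 0.223  0.975 -0.002]
 [ 0.    -0.002 -1.   ]]
225 [ 0.52507612 -0.40092388  0.08      ] [ 39.15266751 -98.53505363 -13.76980104] [  7.02298077 -24.04348732  57.01895698]
```

arm_command --deltas '[[[1.6, -3.5, 0, 0, 0, 1.2], [1.6, -3.5, 0, 0, 0, 1.2], [1.6, -3.5, 0, 0, 0, 1.2], [1.6, -3.5, 0, 0, 0, 1.2], [1.6, -3.5, 0, 0, 0, 1.2], [1.6, -3.5, 0, 0, 0, 1.2], [1.6, -3.5, 0, 0, 0, 1.2], [1.6, -3.5, 0, 0, 0, 1.2], [1.6, -3.5, 0, 0, 0, 1.2], [1.6, -3.5, 0, 0, 0, 1.2], [1.6, -3.5, 0, 0, 0, 1.2]]]' --gripper -1

```text
t: 1.02
tool_pos: [0.3098, 0.1982, 0.2184]
orientation: [-0.011, 3.141, 0.0]
force: [0.7, 0.0, 0.1]
opening: 0.0238
gripper_force: 0.0
```

arm_command --deltas '[[[0.8, -4, 0, 0, 0, 0], [0.8, -4, 0, 0, 0, 0], [0.7, -4, 0, 0, 0, 0], [0.6, -4, 0, 0, 0, 0], [0.6, -4, 0, 0, 0, 0], [0, -4, 0, 0, 0, 0], [0, -4, 0, 0, 0, 0], [0, -4, 0, 0, 0, 0], [0, -4, 0, 0, 0, 0], [0, -4, 0, 0, 0, 0], [0, -4, 0, 0, 0, 0], [0, -4, 0, 0, 0, 0]]]'

```text
t: 2.02
tool_pos: [0.344, -0.2822, 0.2183]
orientation: [-0.008, 3.142, 0.0]
force: [1.1, 0.6, 0.1]
opening: 0.0004
gripper_force: 0.0
```

```bash
cat > tgt.py <<'E'
from h import *
import sys
from scipy.spatial.transform import Rotation as R
C=np.array([.617,-.309])
def target(phi,lean,r,z):
    phi,lean=np.radians([phi,lean]); e=np.array([np.cos(phi),np.sin(phi),0]); tz=np.array([0,0,-1])*np.cos(lean)-e*np.sin(lean)
    ty=-np.array([-np.sin(phi),np.cos(phi),0])
    return np.r_[C+r*e[:2],z],R.from_matrix(np.c_[np.cross(ty,tz),ty,tz])
def go(phi,lean,r,z):
    s=monitor.read_state(); p,T=target(phi,lean,r,z); print('to',p.round(4),'d cm',((p-s['tool_pos'])*100).round(2),'rot',np.degrees((T*R.from_rotvec(s['orientation']).inv()).as_rotvec()).round(2),'q',s['q'].round(2),'F',s['force'].round(1))
if __name__=='__main__': go(*map(float,sys.argv[1:]))
E
python3 tgt.py 220 24 .13 .10
```

```text
to [ 0.5174 -0.3926  0.1   ] d cm [ 17.35 -11.04 -11.83] rot [  8.42 -22.99  39.13] q [-0.8  -0.3   1.9   0.    1.55 -2.38] F [1.1 0.6 0.1]
```

```bash
sed -i 's/ty=-np.array/ty=np.array/' tgt.py; python3 tgt.py 220 0 .13 .10
```

```text
to [ 0.5174 -0.3926  0.1   ] d cm [ 17.35 -11.04 -11.83] rot [-0.0000e+00  1.0000e-02 -1.4028e+02] q [-0.8  -0.3   1.9   0.    1.55 -2.38] F [1.1 0.6 0.1]
```

arm_command --deltas '[[[0.5, -1, 0, 0, 0, -7], [0.5, -1, 0, 0, 0, -7], [0.5, -1, 0, 0, 0, -7], [0.5, -1, 0, 0, 0, -7], [0.5, -1, 0, 0, 0, -7], [0.5, -1, 0, 0, 0, -7], [0.5, -1, 0, 0, 0, -7], [0.5, -1, 0, 0, 0, -7], [0.5, -1, 0, 0, 0, -7], [0.5, -1, 0, 0, 0, -7]]]'

```text
t: 2.85
tool_pos: [0.3947, -0.3803, 0.2181]
orientation: [-1.802, -2.572, -0.0]
force: [-0.3, -0.3, -0.4]
opening: 0.0007
gripper_force: 0.0
```

arm_command --deltas '[[[0.5, 0, 0, 0, 0, -7], [0.5, 0, 0, 0, 0, -7], [0.5, 0, 0, 0, 0, -7], [0.5, 0, 0, 0, 0, -7], [0.5, 0, 0, 0, 0, -7], [0.5, 0, 0, 0, 0, -7], [0.5, 0, 0, 0, 0, -7], [0.5, 0, 0, 0, 0, -7], [0.5, 0, 0, 0, 0, -7], [0.5, 0, 0, 0, 0, -7]]]'

```text
t: 3.68
tool_pos: [0.4447, -0.3798, 0.218]
orientation: [-2.951, -1.073, 0.001]
force: [-0.4, -0.7, -0.4]
opening: 0.0004
gripper_force: 0.0
```

```bash
python3 tgt.py 220 24 .13 .10;python3 tgt.py 220 24 .13 .05
```

```text
to [ 0.5174 -0.3926  0.1   ] d cm [  7.27  -1.27 -11.8 ] rot [ 1.538e+01 -1.843e+01  1.000e-02] q [-0.79  0.09  1.53  0.    1.52  0.08] F [-0.4 -0.7 -0.4]
to [ 0.5174 -0.3926  0.05  ] d cm [  7.27  -1.27 -16.8 ] rot [ 1.538e+01 -1.843e+01  1.000e-02] q [-0.79  0.09  1.53  0.    1.52  0.08] F [-0.4 -0.7 -0.4]
```

arm_command --deltas '[[[0.9, -0.15, 0, 1.92, -2.3, 0], [0.9, -0.15, -1, 1.92, -2.3, 0], [0.9, -0.15, -1.5, 1.92, -2.3, 0], [0.9, -0.15, -1.5, 1.92, -2.3, 0], [0.9, -0.15, -2, 1.92, -2.3, 0], [0.9, -0.15, -2, 1.92, -2.3, 0], [0.9, -0.15, -2, 1.92, -2.3, 0], [0.9, -0.15, -2, 1.92, -2.3, 0], [0, 0, -2, 0, 0, 0], [0, 0, -1.8, 0, 0, 0], [0, 0, -0.8, 0, 0, 0], [0, 0, 0, 0, 0, 0]]]'

```text
t: 4.68
tool_pos: [0.5153, -0.3903, 0.0495]
orientation: [-2.759, -1.011, -0.585]
force: [0.5, 0.4, -1.2]
opening: 0.0005
gripper_force: 0.0
```

```bash
python3 - <<'E'
from h import *
from tgt import *
go(220,24,.13,.05)
a=eyes.read_camera('side'); cv2.imwrite('pics/s2.png',a[100:400,180:580])
E
```

```text
to [ 0.5174 -0.3926  0.05  ] d cm [ 0.21 -0.23  0.05] rot [-0.07 -0.09 -0.28] q [-0.97  0.39  1.57  0.44  1.26 -0.25] F [ 0.5  0.4 -1.2]
```

View pics/s2.png

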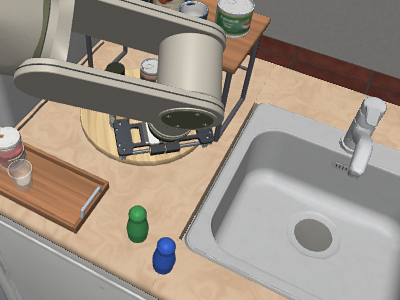

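The hand is leaning outward over the front-right border, clear of the jars. Lowering now to make contact.

arm_command --deltas '[[[0, 0, -0.25, 0, 0, 0], [0, 0, -0.25, 0, 0, 0], [0, 0, -0.2, 0, 0, 0], [0, 0, -0.1, 0, 0, 0], [0, 0, -0.1, 0, 0, 0], [0, 0, 0, 0, 0, 0], [0, 0, 0, 0, 0, 0]]]'

```text
t: 5.32
tool_pos: [0.5167, -0.3921, 0.0438]
orientation: [-2.763, -1.014, -0.588]
force: [-0.3, -0.1, -0.3]
opening: 0.0002
gripper_force: 0.0
```

arm_command --deltas '[[[0, 0, -0.1, 0, 0, 0], [0, 0, -0.1, 0, 0, 0], [0, 0, -0.1, 0, 0, 0], [0, 0, -0.1, 0, 0, 0], [0, 0, 0, 0, 0, 0]]]'

```text
t: 5.73
tool_pos: [0.5168, -0.3921, 0.0397]
orientation: [-2.763, -1.014, -0.589]
force: [-0.9, 1.4, 2.3]
opening: 0.0004
gripper_force: 0.8
```

Contact, at about 2.5 N.

arm_command --deltas '[[[0, 0, -0.05, 0, 0, 0], [0, 0, -0.05, 0, 0, 0], [0, 0, 0, 0, 0, 0]]]'

```text
t: 5.98
tool_pos: [0.517, -0.3924, 0.0394]
orientation: [-2.763, -1.015, -0.589]
force: [-2.8, -0.1, 5.7]
opening: 0.001
gripper_force: 2.8
```

arm_command --deltas '[[[0, 0, -0.06, 0, 0, 0], [0, 0, -0.06, 0, 0, 0], [0, 0, -0.06, 0, 0, 0], [0, 0, 0, 0, 0, 0]]]'

```text
t: 6.32
tool_pos: [0.5178, -0.3934, 0.0391]
orientation: [-2.765, -1.016, -0.591]
force: [-2.7, 1.4, 12.0]
opening: 0.0008
gripper_force: 5.7
```

```bash
python3 - <<'E'
from tgt import *
C=np.array([.617,-.309])
s=monitor.read_state(); d=s['tool_pos'][:2]-C; print(np.hypot(*d),np.degrees(np.arctan2(d[1],d[0])),s['force'])
a=np.radians(np.arange(220,150,-3)); P=.13*np.c_[np.cos(a),np.sin(a)]*100; print(np.c_[np.arange(220,150,-3)[:-1],np.diff(P,axis=0).round(2)].tolist())
E
```

```text
0.13020277003581882 -139.62131340247964 [-2.71506616  1.3988865  12.02125633]
[[220.0, -0.42, 0.53], [217.0, -0.4, 0.55], [214.0, -0.37, 0.57], [211.0, -0.34, 0.59], [208.0, -0.3, 0.61], [205.0, -0.27, 0.62], [202.0, -0.24, 0.64], [199.0, -0.2, 0.65], [196.0, -0.17, 0.66], [193.0, -0.14, 0.67], [190.0, -0.1, 0.67], [187.0, -0.07, 0.68], [184.0, -0.03, 0.68], [181.0, 0.01, 0.68], [178.0, 0.04, 0.68], [175.0, 0.08, 0.68], [172.0, 0.11, 0.67], [169.0, 0.15, 0.66], [166.0, 0.18, 0.66], [163.0, 0.22, 0.65], [160.0, 0.25, 0.63], [157.0, 0.28, 0.62], [154.0, 0.31, 0.6]]
```

arm_command --deltas '[[[-0.21, 0.26, 0, 0, 0, -1.5], [-0.21, 0.27, 0, 0, 0, -1.5], [-0.4, 0.55, 0, 0, 0, -3], [-0.37, 0.57, 0, 0, 0, -3]]]'

```text
t: 6.65
tool_pos: [0.5063, -0.3779, 0.0392]
orientation: [-2.866, -0.8, -0.614]
force: [0.9, -1.9, 9.1]
opening: 0.0004
gripper_force: 4.5
```

arm_command --deltas '[[[-0.34, 0.59, -0.05, 0, 0, -3], [-0.3, 0.61, -0.03, 0, 0, -3], [-0.27, 0.62, 0, 0, 0, -3], [-0.24, 0.64, 0, 0, 0, -3], [-0.2, 0.65, 0, 0, 0, -3], [-0.17, 0.66, 0, 0, 0, -3]]]'

```text
t: 7.15
tool_pos: [0.4908, -0.3408, 0.0391]
orientation: [-3.016, -0.348, -0.645]
force: [-5.4, -3.4, 12.8]
opening: 0.0005
gripper_force: 6.4
```

```bash
python3 - <<'E'
from tgt import *
s=monitor.read_state(); d=s['tool_pos'][:2]-C; print(np.hypot(*d),np.degrees(np.arctan2(d[1],d[0])),s['force'])
cv2.imwrite('pics/t3.png',np.hstack([eyes.read_camera('top')[100:320,150:430],eyes.read_camera('side')[130:350,220:460]]))
E
```

```text
0.130149955178148 -165.85429747753471 [-5.3836907  -3.37637092 12.75068099]
```

View pics/t3.png

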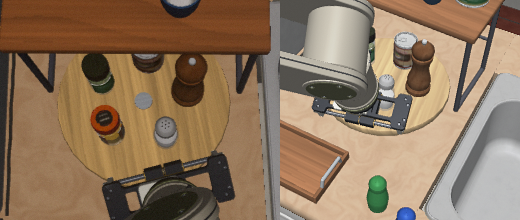

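The disc is following: the mill has moved out towards the right (top crop 190,75) and the shaker is near the front. Continuing the stroke.

arm_command --deltas '[[[-0.19, 0.67, 0, 0, 0, -3], [-0.15, 0.67, 0, 0, 0, -3], [-0.09, 0.68, 0, 0, 0, -3], [-0.03, 0.68, 0, 0, 0, -3], [0.01, 0.68, 0, 0, 0, -3], [0.04, 0.68, 0, 0, 0, -3]]]'

```text
t: 7.75
tool_pos: [0.4872, -0.2996, 0.0391]
orientation: [3.044, -0.129, 0.653]
force: [-4.1, -1.5, 12.4]
opening: 0.0005
gripper_force: 5.9
```

```bash
cat > mill.py <<'E'
from tgt import *
s=monitor.read_state(); d=s['tool_pos'][:2]-C; print('tcp r,phi',np.hypot(*d).round(4),np.degrees(np.arctan2(d[1],d[0])).round(1),s['force'].round(1))
a=eyes.read_camera('top'); h=cv2.cvtColor(a,cv2.COLOR_BGR2HSV)
# red cap
m=cv2.inRange(h,(0,170,110),(10,255,255)); m[:150]=0; m[310:]=0; m[:,:200]=0;m[:,390:]=0
n,l,st,ce=cv2.connectedComponentsWithStats(m); k=1+np.argmax(st[1:,4]); v=onz('top',ce[k],.142)[:2]-C; print('red',st[k,4],ce[k],np.hypot(*v).round(3),'ang',np.degrees(np.arctan2(v[1],v[0])).round(1))
# grey centre cap
m=cv2.inRange(h,(0,0,110),(180,60,200)); m[:190]=0; m[212:]=0; m[:,:280]=0;m[:,308:]=0
M=cv2.moments(m); 
if M['m00']: print('disc cap',onz('top',(M['m10']/M['m00'],M['m01']/M['m00']),.036).round(4))
# mill
m=cv2.inRange(h,(5,120,20),(16,255,95)); m=cv2.morphologyEx(m,cv2.MORPH_OPEN,np.ones((5,5))); m[:155]=0; m[310:]=0; m[:,:200]=0;m[:,390:]=0
n,l,st,ce=cv2.connectedComponentsWithStats(m)
for k in range(1,n):
    if st[k,4]>150: v=onz('top',ce[k],.10)[:2]-C; print('mill?',st[k],np.hypot(*v).round(3),np.degrees(np.arctan2(v[1],v[0])).round(1))
cv2.imwrite('pics/last.png',a)
E
python3 mill.py
```

```text
tcp r,phi 0.1302 175.9 [-4.1 -1.5 12.4]
red 115 [239.88695652 201.28695652] 0.083 ang 111.5
disc cap [ 0.6181 -0.3087  0.036 ]
mill? [ 322  167   36   53 1345] 0.082 -95.8
```

arm_command --deltas '[[[0.06, 0.68, 0, 0, 0, -3], [0.09, 0.68, 0, 0, 0, -3], [0.12, 0.67, 0, 0, 0, -3], [0.16, 0.66, 0, 0, 0, -3], [0.19, 0.65, 0, 0, 0, -3], [0.23, 0.64, 0, 0, 0, -3]]]'

```text
t: 8.3
tool_pos: [0.4965, -0.2594, 0.0393]
orientation: [2.928, -0.592, 0.631]
force: [1.5, -3.9, 6.4]
opening: 0.0003
gripper_force: 3.2
```

```bash
python3 mill.py
```

```text
tcp r,phi 0.1303 157.6 [ 1.5 -3.9  6.4]
red 193 [239.67875648 191.70984456] 0.079 ang 100.7
disc cap [ 0.6182 -0.3086  0.036 ]
mill? [ 319  182   36   50 1342] 0.081 -113.1
```

```bash
python3 - <<'E'
import numpy as np
A=157.6+6.5*np.arange(11); a=np.radians(A); P=13.*np.c_[np.cos(a),np.sin(a)]; print(np.diff(P,axis=0).round(2).tolist())
E
```

```text
[[-0.48, -1.39], [-0.32, -1.44], [-0.16, -1.47], [0.01, -1.47], [0.18, -1.46], [0.34, -1.43], [0.5, -1.39], [0.65, -1.32], [0.8, -1.24], [0.93, -1.14]]
```

arm_command --deltas '[[[0, 0, 0.4, 0, 0, 0], [0, 0, 0.8, 0, 0, 0], [0, 0, 0.8, 0, 0, 0]]]'

```text
t: 8.6
tool_pos: [0.4934, -0.2571, 0.0559]
orientation: [2.936, -0.588, 0.62]
force: [0.8, -0.3, 0.6]
opening: 0.0006
gripper_force: 0.0
```

arm_command --deltas '[[[-0.48, -1.39, 0, 0, 0, 6.5], [-0.32, -1.44, 0, 0, 0, 6.5], [-0.16, -1.47, 0, 0, 0, 6.5], [0.01, -1.47, 0, 0, 0, 6.5], [0.18, -1.46, 0, 0, 0, 6.5], [0.34, -1.43, 0, 0, 0, 6.5], [0.5, -1.39, 0, 0, 0, 6.5], [0.65, -1.32, 0, 0, 0, 6.5], [0.8, -1.24, 0, 0, 0, 6.5], [0.93, -1.14, 0, 0, 0, 6.5], [0, 0, 0, 0, 0, 0]]]'

```text
t: 9.52
tool_pos: [0.5207, -0.3898, 0.0549]
orientation: [-2.782, -0.981, -0.587]
force: [0.5, -0.1, -0.6]
opening: 0.0004
gripper_force: 0.0
```

```bash
python3 mill.py; python3 tgt.py 222 24 .13 .042
```

```text
tcp r,phi 0.1257 -140.0 [ 0.5 -0.1 -0.6]
red 103 [234.11650485 185.9223301 ] 0.086 ang 93.3
disc cap [ 0.618  -0.3085  0.036 ]
mill? [ 319  182   36   50 1334] 0.081 -113.5
to [ 0.5204 -0.396   0.042 ] d cm [ 0.01 -0.76 -1.28] rot [ 0.27 -0.11  3.5 ] q [-0.96  0.37  1.58  0.44  1.25 -0.21] F [0.5 0.5 0.1]
```

arm_command --deltas '[[[0, -0.4, -0.4, 0, 0, 1.7], [0, -0.4, -0.4, 0, 0, 1.8], [0, 0, -0.2, 0, 0, 0], [0, 0, -0.15, 0, 0, 0], [0, 0, -0.15, 0, 0, 0], [0, 0, -0.1, 0, 0, 0], [0, 0, -0.1, 0, 0, 0], [0, 0, 0, 0, 0, 0]]]'

```text
t: 10.23
tool_pos: [0.5201, -0.3944, 0.0405]
orientation: [-2.745, -1.055, -0.578]
force: [0.1, 0.2, -0.8]
opening: 0.0005
gripper_force: 0.0
```

arm_command --deltas '[[[0, 0, -0.1, 0, 0, 0], [0, 0, -0.1, 0, 0, 0], [0, 0, -0.1, 0, 0, 0], [0, 0, -0.05, 0, 0, 0], [0, 0, 0, 0, 0, 0]]]'

```text
t: 10.65
tool_pos: [0.5212, -0.3957, 0.0392]
orientation: [-2.746, -1.057, -0.581]
force: [-1.0, 0.4, 9.7]
opening: 0.0003
gripper_force: 5.0
```

```bash
python3 mill.py;  python3 - <<'E'
import numpy as np
A=np.arange(221.5,148,-3.5); a=np.radians(A); P=13.*np.c_[np.cos(a),np.sin(a)]; print(np.diff(P,axis=0).round(2).tolist())
E
```

```text
tcp r,phi 0.1292 -137.8 [-1.   0.4  9.7]
red 85 [232.30588235 187.28235294] 0.089 ang 94.6
disc cap [ 0.6181 -0.3085  0.036 ]
mill? [ 319  182   36   50 1326] 0.081 -113.2
[[-0.51, 0.61], [-0.47, 0.64], [-0.43, 0.67], [-0.39, 0.69], [-0.34, 0.72], [-0.3, 0.73], [-0.26, 0.75], [-0.21, 0.77], [-0.16, 0.78], [-0.11, 0.79], [-0.07, 0.79], [-0.02, 0.79], [0.03, 0.79], [0.08, 0.79], [0.13, 0.78], [0.18, 0.77], [0.22, 0.76], [0.27, 0.75], [0.31, 0.73], [0.36, 0.71]]
```

arm_command --deltas '[[[-0.25, 0.3, -0.05, 0, 0, -1.7], [-0.26, 0.31, -0.05, 0, 0, -1.8], [-0.47, 0.64, -0.02, 0, 0, -3.5], [-0.43, 0.67, 0, 0, 0, -3.5], [-0.39, 0.69, 0, 0, 0, -3.5], [-0.34, 0.72, 0, 0, 0, -3.5], [-0.3, 0.73, 0, 0, 0, -3.5]]]'

```text
t: 11.28
tool_pos: [0.4971, -0.3571, 0.0391]
orientation: [-2.962, -0.546, -0.628]
force: [-2.2, -3.6, 12.7]
opening: 0.0004
gripper_force: 6.1
```

```bash
python3 mill.py
```

```text
tcp r,phi 0.1292 -158.1 [-2.2 -3.6 12.7]
red 90 [236.31111111 168.38888889] 0.086 ang 73.9
disc cap [ 0.6181 -0.3085  0.036 ]
mill? [ 311  197   34   48 1273] 0.081 -132.9
```

arm_command --deltas '[[[-0.26, 0.75, 0, 0, 0, -3.5], [-0.21, 0.77, 0, 0, 0, -3.5], [-0.16, 0.78, 0, 0, 0, -3.5], [-0.11, 0.79, 0, 0, 0, -3.5], [-0.07, 0.79, 0, 0, 0, -3.5], [-0.02, 0.79, 0, 0, 0, -3.5]]]'

```text
t: 11.83
tool_pos: [0.4883, -0.3102, 0.0389]
orientation: [3.064, -0.003, 0.649]
force: [-11.9, -2.9, 16.5]
opening: 0.0003
gripper_force: 8.2
```

```bash
python3 mill.py
```

```text
tcp r,phi 0.1287 -179.5 [-11.9  -2.9  16.5]
red 36 [239.55555556 170.41666667] 0.08 ang 75.3
disc cap [ 0.6182 -0.3085  0.036 ]
mill? [ 298  208   33   47 1236] 0.081 -152.4
```

arm_command --deltas '[[[-0.1, 0.79, 0.06, 0, 0, -3.5], [-0.02, 0.79, 0.03, 0, 0, -3.5], [0.08, 0.78, 0, 0, 0, -3.5], [0.16, 0.77, 0, 0, 0, -3.5]]]'

```text
t: 12.22
tool_pos: [0.4904, -0.2779, 0.0394]
orientation: [2.995, -0.371, 0.637]
force: [0.5, -2.1, 5.3]
opening: 0.0003
gripper_force: 2.4
```

```bash
python3 mill.py
```

```text
tcp r,phi 0.1304 166.2 [ 0.5 -2.1  5.3]
red 63 [248.57142857 162.96825397] 0.071 ang 62.9
disc cap [ 0.6183 -0.3086  0.036 ]
mill? [ 289  212   35   46 1240] 0.081 -162.9
```

arm_command --deltas '[[[0, 0, -0.1, 0, 0, 0], [0.2, 0.77, -0.08, 0, 0, -3.5], [0.22, 0.76, 0, 0, 0, -3.5], [0.27, 0.75, -0.02, 0, 0, -3.5]]]'

```text
t: 12.6
tool_pos: [0.4985, -0.2558, 0.039]
orientation: [2.914, -0.637, 0.624]
force: [-2.5, -1.6, 12.7]
opening: 0.0003
gripper_force: 6.3
```

```bash
python3 mill.py
```

```text
tcp r,phi 0.1299 155.8 [-2.5 -1.6 12.7]
red 61 [253.72131148 157.09836066] 0.07 ang 52.8
disc cap [ 0.6182 -0.3086  0.036 ]
mill? [ 280  214   36   46 1201] 0.081 -172.8
```

arm_command --deltas '[[[0.31, 0.73, 0, 0, 0, -3.5], [0.36, 0.71, 0, 0, 0, -3.5], [0.34, 0.57, 0, 0, 0, -3], [0, 0, 0, 0, 0, 0]]]'

```text
t: 12.98
tool_pos: [0.51, -0.2341, 0.0391]
orientation: [2.82, -0.878, 0.605]
force: [2.8, -0.6, 11.4]
opening: 0.0002
gripper_force: 5.8
```

```bash
python3 mill.py
```

```text
tcp r,phi 0.1306 145.0 [ 2.8 -0.6 11.4]
red 9 [260. 154.] 0.065 ang 44.0
disc cap [ 0.618  -0.3085  0.036 ]
mill? [ 271  215   37   46 1234] 0.082 177.5
```

arm_command --deltas '[[[0, 0, 0.4, 0, 0, 0], [-0.3, 0, 1, 0, 0, 0], [-0.5, 0, 2, 0, 0, 0], [-1, 0, 3, 0, 0, 0], [-2, 0, 3, 0, 0, 0], [-3, 0, 3, 0, 0, 0], [-3, 0, 3, 0, 0, 0], [-2, 0, 3, 0, 0, 0], [0, 0, 0, 0, 0, 0], [0, 0, 0, 0, 0, 0], [0, 0, 0, 0, 0, 0]]]' --gripper 1

```text
t: 13.95
tool_pos: [0.3886, -0.2332, 0.2173]
orientation: [2.825, -0.876, 0.592]
force: [0.5, -0.0, 0.4]
opening: 0.0694
gripper_force: 0.0
```

```bash
python3 mill.py; python3 - <<'E'
from tgt import *
s=monitor.read_state(); print(s['q'].round(2),s['tool_pos'])
a=cv2.imread('pics/last.png')[120:420,140:440]; b=eyes.read_camera('side')
cv2.imwrite('pics/v4.png',np.hstack([a,b[100:400,160:460]]))
E
```

```text
tcp r,phi 0.2406 161.6 [ 0.5 -0.   0.4]
red 8 [260.5 154. ] 0.065 ang 43.5
disc cap [ 0.618  -0.3085  0.036 ]
mill? [ 270  215   38   46 1217] 0.081 176.6
[-0.68 -0.78  2.27  0.03  1.24  1.49] [ 0.38843918 -0.23279851  0.21611142]
```

View pics/v4.png

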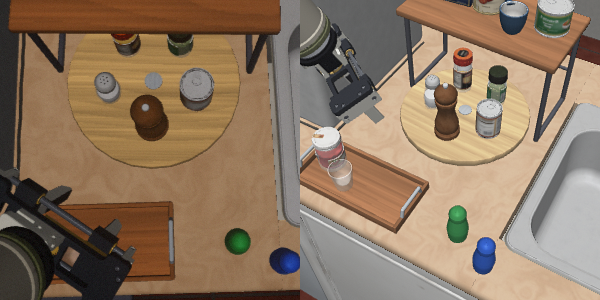

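```bash
python3 - <<'E'
from tgt import *
t=onz('top',(285,227),.186); s=onz('side',(307,186.5),.186)
o1,d1=ray('top',(285,227)); o2,d2=ray('side',(307,186.5)); k=np.linalg.lstsq(np.c_[d1,-d2],o2-o1,rcond=None)[0]
print(t,s,o1+d1*k[0],o2+d2*k[1])
# refine bright knob spot
for n,(u,v) in (('top',(285,227)),('side',(307,187))):
    g=cv2.cvtColor(eyes.read_camera(n),cv2.COLOR_BGR2HSV)[v-14:v+15,u-14:u+15]
    m=(g[...,2]>110)&(g[...,1]<110); y,x=np.nonzero(m); print(n,m.sum(),x.mean()+u-14,y.mean()+v-14,onz(n,(x.mean()+u-14,y.mean()+v-14),.186).round(4))
M=np.array([.537,-.3058]); 
st=monitor.read_state(); T=R.from_matrix(np.c_[[1,0,0],[0,-1,0],[0,0,-1]]); print(np.degrees((T*R.from_rotvec(st['orientation']).inv()).as_rotvec()))
th=np.radians(-2.4); v=t[:2]-C; print('riser y',-np.sin(th)*v[0]+np.cos(th)*v[1])
E
```

```text
[ 0.53264258 -0.30522122  0.186     ] [ 0.52668735 -0.31389735  0.186     ] [ 0.53568647 -0.30427658  0.17363787] [ 0.53782294 -0.30741088  0.17392443]
top 37 285.0 227.0 [ 0.5326 -0.3052  0.186 ]
side 438 307.43607305936075 182.56849315068493 [ 0.5372 -0.3089  0.186 ]
[ 7.21981279 22.74740849 33.8942413 ]
riser y 0.00024294451596401255
```

arm_command --deltas '[[[0.65, -0.91, 0.42, 0.9, 2.84, 4.24], [0.65, -0.91, 0.42, 0.9, 2.84, 4.24], [0.65, -0.91, 0.42, 0.9, 2.84, 4.24], [0.65, -0.91, 0.42, 0.9, 2.84, 4.24], [0.65, -0.91, 0.42, 0.9, 2.84, 4.24], [0.65, -0.91, 0.42, 0.9, 2.84, 4.24], [0.65, -0.91, 0.42, 0.9, 2.84, 4.24], [0.65, -0.91, 0.42, 0.9, 2.84, 4.24], [2.4, 0, 0, 0, 0, 0], [2.4, 0, 0, 0, 0, 0], [2.4, 0, 0, 0, 0, 0], [2.4, 0, 0, 0, 0, 0]]]' --gripper 1

```text
t: 15.15
tool_pos: [0.5379, -0.3054, 0.2486]
orientation: [-3.14, -0.001, -0.002]
force: [-0.1, 0.8, -0.3]
opening: 0.0929
gripper_force: 0.0
```

```bash
python3 - <<'E'
from tgt import *
st=monitor.read_state(); T=R.from_matrix(np.c_[[1,0,0],[0,-1,0],[0,0,-1]]); print(st['tool_pos'],st['q'].round(2),st['opening'],np.degrees((T*R.from_rotvec(st['orientation']).inv()).as_rotvec()))
b=eyes.read_camera('side');a=eyes.read_camera('top')[120:420,140:440];cv2.imwrite('pics/v5.png',np.hstack([a,b[50:350,160:460]]))
E
```

```text
[ 0.53787943 -0.30539202  0.24863765] [-0.6   0.17  1.39  0.    1.58  0.97] 0.09290276488890868 [-0.07791039  0.07895883 -0.02219915]
```

View pics/v5.png

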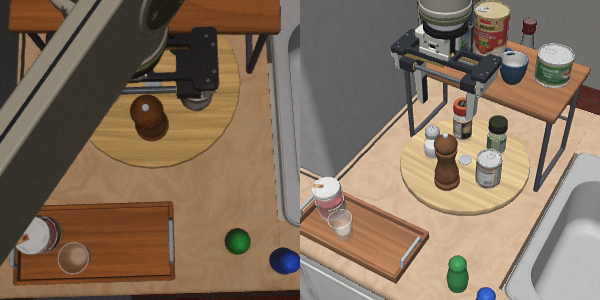

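The open hand straddles the mill, clear of the groceries and the jars. Descending to the head.

arm_command --deltas '[[[-0.1, 0, -1.5, 0, 0, 0], [0, 0, -1.5, 0, 0, 0], [0, 0, -1.5, 0, 0, 0], [0, 0, -1.5, 0, 0, 0], [0, 0, -1.5, 0, 0, 0], [0, 0, -1.5, 0, 0, 0], [0, 0, -1.2, 0, 0, 0], [0, 0, -0.5, 0, 0, 0], [0, 0, 0, 0, 0, 0]]]'

```text
t: 16.0
tool_pos: [0.5344, -0.3052, 0.1418]
orientation: [-3.14, -0.0, -0.002]
force: [0.1, 0.1, 0.1]
opening: 0.0928
gripper_force: 0.0
```

arm_command --deltas '[[[0, 0, 0, 0, 0, 0], [0, 0, 0, 0, 0, 0], [0, 0, 0, 0, 0, 0], [0, 0, 0, 0, 0, 0], [0, 0, 0, 0, 0, 0], [0, 0, 0, 0, 0, 0], [0, 0, 0, 0, 0, 0], [0, 0, 0, 0, 0, 0]]]' --gripper -1 --squeeze 20

```text
t: 16.67
tool_pos: [0.5358, -0.3059, 0.1444]
orientation: [3.141, -0.0, 0.007]
force: [-0.7, 0.9, 2.0]
opening: 0.0472
gripper_force: 20.0
```

arm_command --deltas '[[[0, 0, 0.5, 0, 0, 0], [0, 0, 1, 0, 0, 0], [0, 0, 1.5, 0, 0, 0], [0, 0, 1.5, 0, 0, 0], [0, 0, 1.5, 0, 0, 0], [-0.5, 0, 1, 0, 0, 0], [-1.5, 0, 0.5, 0, 0, 0], [-2, 0.3, 0, 0, 0, 0], [-2, 0.4, 0, 0, 0, 0], [-2, 0.4, 0, 0, 0, 0], [-2, 0.4, 0, 0, 0, 0], [-2, 0.4, 0, 0, 0, 0]]]'

```text
t: 17.67
tool_pos: [0.4144, -0.2867, 0.2195]
orientation: [3.141, -0.0, 0.007]
force: [0.4, 0.3, -1.8]
opening: 0.0476
gripper_force: 20.0
```

arm_command --deltas '[[[-2, 0.4, 0, 0, 0, 0], [-2, 0.4, 0, 0, 0, 0], [-1.8, 0.4, 0, 0, 0, 0], [-1, 0.3, 0, 0, 0, 0], [-0.7, 0.2, 0, 0, 0, 0], [0, 0, 0, 0, 0, 0], [0, 0, 0, 0, 0, 0]]]'

```text
t: 18.25
tool_pos: [0.3409, -0.2702, 0.2196]
orientation: [3.14, -0.001, 0.008]
force: [0.2, 0.1, -2.4]
opening: 0.0477
gripper_force: 20.0
```

```bash
python3 - <<'E'
from tgt import *
st=monitor.read_state(); print(st['tool_pos'],st['force'],st['q'].round(2))
b=eyes.read_camera('side');a=eyes.read_camera('top')[120:420,140:440];cv2.imwrite('pics/v6.png',np.hstack([a,b[100:400,120:420]]))
print(proj('side',[[.34,-.27,.008]]),proj('side',[*[st['tool_pos']]]))
E
```

```text
[ 0.3408613  -0.27016562  0.21964892] [ 0.22907702  0.0595255  -2.39907966] [-0.79 -0.34  1.92  0.    1.55  0.78]
[[245.39620509 294.24197713]] [[233.16775661 226.82817932]]
```

View pics/v6.png

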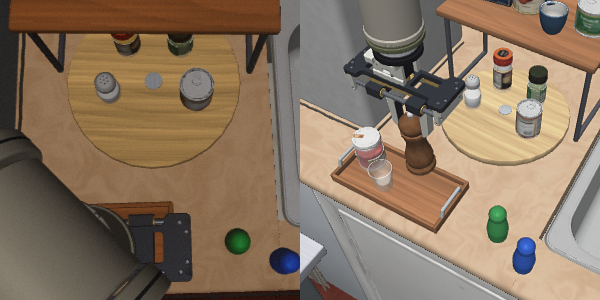

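The mill hangs upright over the right part of the tray, and the four others stand untouched on the disc. Lowering.

arm_command --deltas '[[[0, 0, -1, 0, 0, 0], [0, 0, -1.5, 0, 0, 0], [0, 0, -1.5, 0, 0, 0], [0, 0, -1.5, 0, 0, 0], [0, 0, -1.5, 0, 0, 0], [0, 0, -1.2, 0, 0, 0], [0, 0, -0.8, 0, 0, 0], [0, 0, -0.4, 0, 0, 0], [0, 0, -0.3, 0, 0, 0], [0, 0, -0.2, 0, 0, 0], [0, 0, 0, 0, 0, 0]]]'

```text
t: 19.27
tool_pos: [0.3409, -0.2702, 0.1204]
orientation: [3.141, -0.0, 0.007]
force: [-0.4, 0.9, -1.8]
opening: 0.0477
gripper_force: 20.0
```

arm_command --deltas '[[[0, 0, -0.1, 0, 0, 0], [0, 0, -0.1, 0, 0, 0], [0, 0, -0.1, 0, 0, 0], [0, 0, 0, 0, 0, 0]]]'

```text
t: 19.6
tool_pos: [0.3408, -0.2701, 0.1173]
orientation: [3.141, -0.0, 0.007]
force: [-0.5, -0.3, -2.3]
opening: 0.0472
gripper_force: 20.0
```

arm_command --deltas '[[[0, 0, -0.1, 0, 0, 0], [0, 0, -0.05, 0, 0, 0], [0, 0, 0, 0, 0, 0]]]'

```text
t: 19.85
tool_pos: [0.3411, -0.2702, 0.1163]
orientation: [3.14, 0.0, 0.008]
force: [-1.3, 1.2, 3.8]
opening: 0.047
gripper_force: 20.0
```

arm_command --deltas '[[[0, 0, 0, 0, 0, 0], [0, 0, 0, 0, 0, 0], [0, 0, 0, 0, 0, 0], [0, 0, 0, 0, 0, 0], [0, 0, 0, 0, 0, 0], [0, 0, 0, 0, 0, 0]]]' --gripper 1

```text
t: 20.35
tool_pos: [0.3407, -0.27, 0.1157]
orientation: [3.141, -0.0, 0.007]
force: [0.7, -0.2, 0.3]
opening: 0.0827
gripper_force: 0.0
```

arm_command --deltas '[[[0, 0, 0.5, 0, 0, 0], [0, 0, 1, 0, 0, 0], [0, 0, 2, 0, 0, 0], [0, 0, 2, 0, 0, 0], [0, 0, 2, 0, 0, 0], [0, 0, 2, 0, 0, 0], [0, -3, 1, 0, 0, 0], [0, -4, 0, 0, 0, 0], [0, -4, 0, 0, 0, 0], [0, -3, 0, 0, 0, 0], [0, 0, 0, 0, 0, 0], [0, 0, 0, 0, 0, 0]]]'

```text
t: 21.35
tool_pos: [0.3403, -0.4112, 0.221]
orientation: [3.141, -0.003, 0.006]
force: [0.0, 0.2, -0.0]
opening: 0.0926
gripper_force: 0.0
```

```bash
python3 - <<'E'
from tgt import *
st=monitor.read_state(); print(st['t'],st['tool_pos'],st['force'])
b=eyes.read_camera('side');a=eyes.read_camera('top')[120:420,140:440];cv2.imwrite('pics/v7.png',np.hstack([a,b[100:400,120:420]]))
E
```

```text
21.35 [ 0.34028976 -0.41115324  0.22100594] [ 0.04721604  0.22379664 -0.04994244]
```

View pics/v7.png

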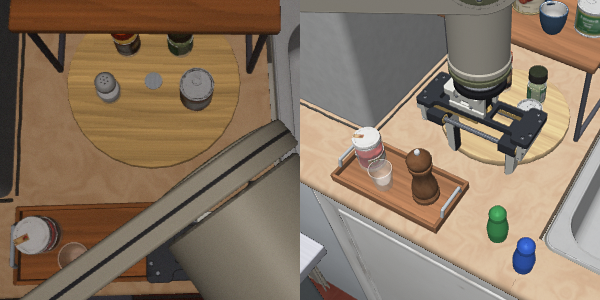

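The mill stands upright inside the tray (crop 425,180), the hand is clear of everything, and the other four still stand on the disc.

```bash
python3 -c "
from plant import ticket; print(ticket.close_job())"
```

```text
the job is handed in; nothing more can be done
None
```

The pepper mill was turned to the middle of the front, lifted out by its head and stood upright on the tray with the hand clear, at about 21 s of the 72 s allowed; the job is handed in and no verdict came back.

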